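# Pop the camera battery out of its charger

### The arm

A 7-joint arm with a two-finger parallel gripper is mounted at the origin on the work surface. World frame = base frame: x ahead of the robot, y to its left, z up, the work surface at z = 0. Lengths are in m, angles in rad, forces in N, time in s.
With the tool pointing down it reaches from about 0.425 to 0.8 m from the base axis. Payload 8.3 kg.
Tool frame: the origin (TCP) lies midway between the tips of the shut fingers; the grasp point (between the pads) lies 19 mm behind it; z points along the fingers, y is the direction in which the jaws open and shut (so a half turn about z gives the same grasp; the last joint's range is limited). The gripper opens to 85 mm and grips with 20 to 120 N. Pads are 22 mm wide; open, the fingers measure 114 mm over their backs; the gripper's body (76 mm by 85 mm) begins 54 mm behind the grasp point. The pads swing forward as they close: fully open they stand 13 mm farther back than shut.
Start: joints at [-1.305, 0.383, 0.016, 1.37, -0.006, 1.388, -0.046], TCP at [0.202, 0.592, 0.197] pointing down, gripper open.
Joint ranges: [-2.95, 2.95], [-0.25, 2.06], [-1.52, 1.56], [0.18, 2.33], [-1.44, 4.58], [0.02, 2.06], [-3.01, 3.01]. Speed limits (rad/s): [2.39, 2.39, 3.01, 3.01, 3.14, 3.14, 3.14].

### API

Orientations are given as a rotation vector (axis times angle).
In Python, from bench import env, eoat, planner, status, imaging, ticket gives the robot as it stands. Calls block until the motion is done:
- env.movep(position, orientation): joint-space move of the TCP to a pose.
- env.line_to(position, ori=None, v=0.15, stop_force=None): straight line of the TCP; ori=None keeps the orientation; v is the mean speed in m/s. With stop_force (N) it stops when the force on the tool has changed by that much, and returns True; else False.
- env.move_j(angles): joint-space move.
- eoat.release() and eoat.grab(grasp_force=None): open the fingers fully, or close them until they stop; grasp_force is the grip in N (None keeps the last).
- env.sleep(seconds).
- planner.solve_ik(position, orientation): joint angles nearest the present ones, or None.
- status.get_obs(): the state.
- imaging.camera(name): name is "side" or "top" or "wrist"; returns the picture (384x512x3 uint8, red, green, blue); there is no depth.
- imaging.camera_params(name): a dict with "mtx" (3x3 intrinsics, pixels), "distortion" ([k1, k2, p1, p2, k3] as OpenCV has them; the pictures are not rectified), "rvec" (rotation vector, rad) and "tvec" (3), from world to camera coordinates, as OpenCV has them; the wrist camera has in their place "tool_from_camera" (4x4, takes a point from camera to tool coordinates, whose origin is the TCP and whose axes are the flange's). Camera axes: x right, y down, z forward; pixel columns grow to the right and rows downward; lengths in m; the calibration is good to about 2 mm. A picture is of the moment at which its call begins: read the wrist's pose just before it. camera_params takes no time and is no camera call.
A pose or a line that the arm cannot do raises env.Unreachable and nothing moves.
- ticket.close_job(): hands the job in, once; it reports no verdict.
The state is a dict: "time_s": time; "joints": joint angles; "qvel": joint speeds; "tau": joint torques, N m; "tcp_pos": TCP position; "ee_rot": TCP orientation; "ft_force": force on the tool from outside, world axes, zero at the start; "moment": the same for the moment, N m; "grip_width": finger opening in m.
Only numpy, scipy, OpenCV 4.12 (cv2) and the standard library are available. Lean on these libraries where they do the work, as an engineer would, in place of code of your own. Each camera call takes 0.05 s, during which the arm holds its last target.

### The job

The thick camera battery has finished charging. Push it further down into its charger until the push-push latch lets go, let it spring up, then lift it out and stand it upright in the low wooden tray, setting it down gently rather than dropping it. Leave the slim battery latched in the other charger.

Things in the scene. Friction and masses are not known exactly. Their poses are not given: they have to be found in the camera images.
- battery_center (a point): Thick battery: black upright block 44 (its x) x 30 (its y) x 50 mm tall (z up), 0.11 kg, loose; point at its centre, 25 mm below its top. Latched at the start, top 6 mm above the charger's top. A press 3 to 4 mm deeper (about 8 N) frees the latch; 6 mm is the stop. Let off, a damped spring lifts its top to 30 mm above the charger in 0.5 s. Until tripped it cannot be pulled out. 44 x 50 sides plain.
- charger: Charger of the thick battery: light grey box 110 (x) x 100 (y) x 58 mm tall, flat top, fixed to the desk, black panel on its -x face. Origin at the centre of its underside, z up. The bay is a well in the middle of the top, 1 mm clear all round the battery, axes parallel to the battery's. Once sprung up, the battery's lower 20 mm are still in the bay: draw it straight up.
- slim_center (a point): The slim battery: black, 44 mm long (x), only 16 mm thick (y), 50 mm tall; the point is at its centre. It is latched in a second charger that looks the same outside, with its top 6 mm above that charger's flat top. It must stay as it is.
- tray_in (a point): The low open wooden tray, empty, fixed to the desk: outside 140 mm (its x) by 110 mm (its y) and 20 mm tall, walls 4 mm. The point is at the centre of its inner floor, 4 mm above the desk, z up.
Things that resemble listed ones, but are neither listed nor needed, are in the scene too. Of the things that look like the part that bears tray_in, take the one that is nearest to the robot's base at the start.

How it is judged:
On the way, in this order (a step that is already met when the one before it is completed fails the run):
1. the thick battery is pressed at least 1.5 mm deeper into its bay than it was latched (z of battery_center in the frame of charger below 0.0376 m and horizontal distance between battery_center and charger below 0.006 m), for 0.02 s.
2. the latch has let go and the battery stands sprung up in its bay, at least 15 mm above where it was latched (z of battery_center in the frame of charger above 0.054 m and horizontal distance between battery_center and charger below 0.012 m), for 0.05 s.
At the end, for the whole second after the job is handed in: The thick battery stands upright (within 10 degrees) and at rest on the floor of the wooden tray, released, inside its walls (centre within 55 mm along and 42 mm across from the tray's centre); the slim battery is still latched, within 8 mm of where it was (x of battery_center in the frame of tray_in between -0.055 and 0.055 m and y of battery_center in the frame of tray_in between -0.042 and 0.042 m and z of battery_center in the frame of tray_in between 0.02 and 0.03 m and angle between battery_center's own z axis and vertical below 0.17 rad and linear speed of battery below 0.02 m/s and distance of slim_center from where it was at the start of the episode below 0.008 m); the robot touches nothing.
It fails at once if the slim battery is moved by more than 8 mm (popped up or shifted) (distance of slim_center from where it was at the start of the episode above 0.008 m).
It fails at once if the thick battery is let go over the tray more than 20 mm above its floor (horizontal distance between battery_center and tray_in below 0.07 m and z of battery_center in the frame of tray_in above 0.045 m and contact force between the fingers and battery below 0.05 N).
It also fails if it takes over 48 s, if anything falls off the work surface, if the arm or the gripper's body presses on something with over 40 N, if the wrist force passes 120 N, or if a joint passes its speed limit or range.

## Working session

There is one attempt and no reset: what is moved stays moved. The work goes in short steps, each a Python script; the robot and the scene stay as the last script left them, time stands still between calls to the robot, and variables do not carry over. Pictures are saved under pics/ and viewed, and the job is handed in when it is done.

```bash
ls; mkdir -p pics
python3 - <<'E'
from bench import env, eoat, planner, status, imaging, ticket
import cv2
o=status.get_obs(); print(o)
for n in ("side","top","wrist"):
    im=imaging.camera(n); cv2.imwrite(f"pics/{n}0.png",im[:,:,::-1]); print(n,imaging.camera_params(n))
E
```

```text
pics
{'time_s': 0.0, 'joints': array([-1.30487149,  0.38427027,  0.01633689,  1.37119207, -0.00629928,
        1.38825308, -0.04649557]), 'qvel': array([-3.14210752e-04, -1.09424920e-03,  3.83133869e-05,  7.18274441e-05,
        1.40990546e-03, -2.85111610e-04,  4.33269165e-04]), 'tau': array([-4.38253046e-04, -6.27587056e+01,  8.43998864e-01, -3.71826124e+01,
        1.64664775e-02,  1.43165849e-02,  1.26617539e-05]), 'tcp_pos': array([0.20158317, 0.59095364, 0.19604151]), 'ee_rot': array([-0.51398295, -3.0989449 ,  0.00322059]), 'ft_force': array([-0.7908843 ,  0.26245312,  0.50416016]), 'moment': array([-0.02697081,  0.01183373,  0.06413485]), 'grip_width': 0.08521838553809358}
side {'mtx': array([[393.14908824,   0.        , 255.55231609],
       [  0.        , 393.14908824, 191.94896737],
       [  0.        ,   0.        ,   1.        ]]), 'distortion': array([-0.09400481,  0.        ,  0.        ,  0.        ,  0.        ]), 'rvec': array([ 0.57415849, -2.55952286,  1.28585612]), 'tvec': array([0.47303126, 0.26013212, 0.66885681])}
top {'mtx': array([[395.6182817 ,   0.       
[... 240 characters left out ...]
.19159618,  0.11631492]), 'tvec': array([-0.10595227,  0.57552122,  0.96066913])}
wrist {'mtx': array([[265.53320443,   0.        , 255.76407571],
       [  0.        , 265.53320443, 193.92680888],
       [  0.        ,   0.        ,   1.        ]]), 'distortion': array([-0.03753952,  0.        ,  0.        ,  0.        ,  0.        ]), 'tool_from_camera': array([[ 1.49057643e-03, -9.58211353e-01, -2.86057304e-01,
         7.35066980e-02],
       [ 9.99998879e-01,  1.38830881e-03,  5.60312530e-04,
        -3.97975662e-04],
       [-1.39761952e-04, -2.86057818e-01,  9.58212349e-01,
        -1.75590917e-01],
       [ 0.00000000e+00,  0.00000000e+00,  0.00000000e+00,
         1.00000000e+00]])}
```

View pics/top0.png

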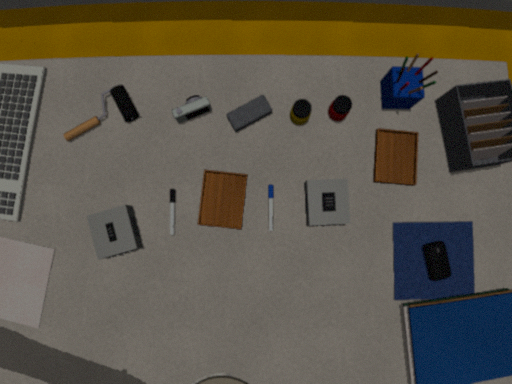

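View pics/side0.png

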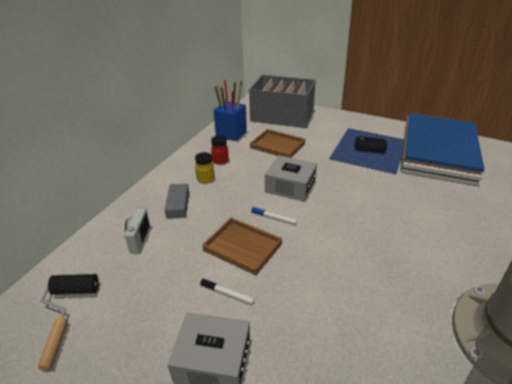

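View pics/wrist0.png

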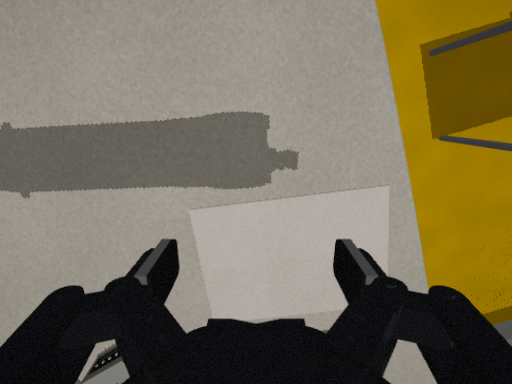

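```bash
cat > h.py <<'E'
import cv2, numpy as np
from bench import env, eoat, planner, status, imaging, ticket
from scipy.spatial.transform import Rotation as R
def cam(n,obs=None):
    p=imaging.camera_params(n)
    if n!="wrist":
        Rm=cv2.Rodrigues(p["rvec"])[0]; return p["mtx"],p["distortion"],Rm,np.array(p["tvec"])
    T=np.eye(4); T[:3,:3]=R.from_rotvec(obs["ee_rot"]).as_matrix(); T[:3,3]=obs["tcp_pos"]
    W=np.linalg.inv(T@p["tool_from_camera"]); return p["mtx"],p["distortion"],W[:3,:3],W[:3,3]
def px2w(c,uv,z):
    K,d,Rm,t=c
    q=cv2.undistortPoints(np.array(uv,float).reshape(-1,1,2),K,d).reshape(-1,2)
    rays=np.c_[q,np.ones(len(q))]@Rm; o=-Rm.T@t
    return o+rays*((z-o[2])/rays[:,2])[:,None]
def w2px(c,P):
    K,d,Rm,t=c
    return cv2.projectPoints(np.array(P,float).reshape(-1,3),cv2.Rodrigues(Rm)[0],t,K,d)[0].reshape(-1,2)
def crop(src,x,y,w,h,f,out):
    im=cv2.imread(src)[y:y+h,x:x+w]; cv2.imwrite(out,cv2.resize(im,None,fx=f,fy=f,interpolation=cv2.INTER_CUBIC))
E
python3 - <<'E'
from h import *
crop("pics/top0.png",290,165,75,75,8,"pics/c1.png")
crop("pics/top0.png",75,190,80,75,8,"pics/c2.png")
crop("pics/top0.png",185,155,75,85,7,"pics/c3.png")
c=cam("top")
print(px2w(c,[(328,202),(111,232)],.064))
print(px2w(c,[(223,200),(396,157)],.01))
print(px2w(c,[(270,225),(270,186),(172,190),(172,233)],.01))
E
```

```text
[[ 0.54825838 -0.26057611  0.064     ]
 [ 0.47797905  0.26105661  0.064     ]]
[[ 0.55779703 -0.00391992  0.01      ]
 [ 0.66799762 -0.45202334  0.01      ]]
[[ 0.49422272 -0.12236378  0.01      ]
 [ 0.59295472 -0.12300393  0.01      ]
 [ 0.58367325  0.12587663  0.01      ]
 [ 0.47495222  0.12452308  0.01      ]]
```

View pics/c1.png

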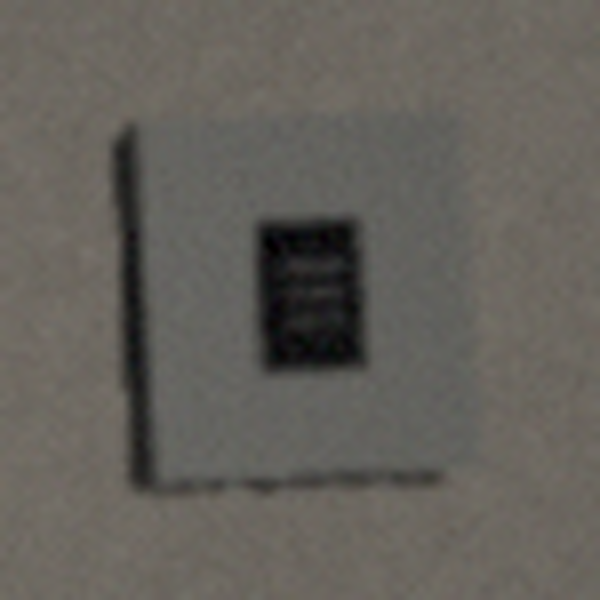

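View pics/c2.png

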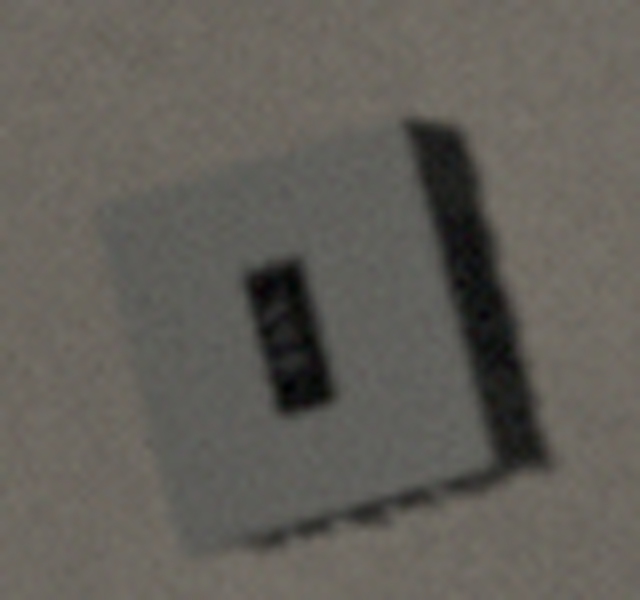

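View pics/c3.png

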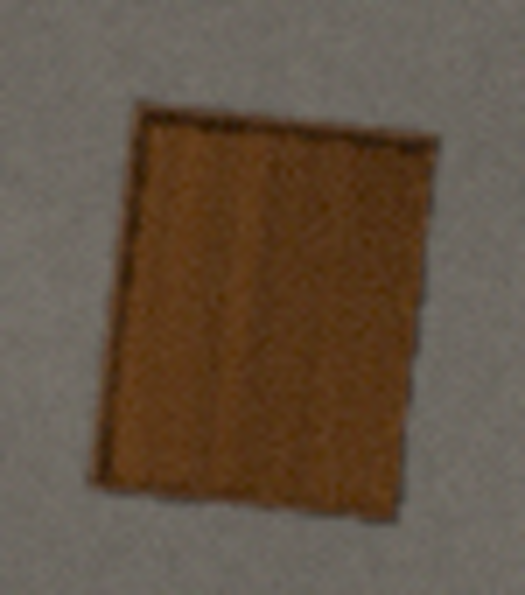

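Run:
```python
from h import *
c=cam("top")
u=lambda P,f,x,y:(np.array(P,float)+.5)/f-.5+[x,y]
def rep(n,P,z):
    w=px2w(c,P,z); e=np.roll(w,-1,0)-w
    print(n,w.mean(0).round(4),np.linalg.norm(e,axis=1).round(4),np.degrees(np.arctan2(e[:,1],e[:,0])).round(1))
rep("bat",u([(260,220),(356,218),(366,367),(268,371)],8,290,165),.064)
rep("chg",u([(135,120),(455,110),(475,463),(155,480)],8,290,165),.058)
rep("slim",u([(247,272),(302,260),(333,400),(280,412)],8,75,190),.064)
rep("tray",u([(137,103),(440,135),(398,520),(90,487)],7,185,155),.02)
```

```text
bat [ 0.5499 -0.2621  0.064 ] [0.0292 0.045  0.0297 0.0455] [ -89.  -177.3   92.     2.1]
chg [ 0.5508 -0.2612  0.058 ] [0.0983 0.1076 0.0976 0.1091] [ -88.3 -178.    92.6    2.4]
slim [0.4791 0.2614 0.064 ] [0.0173 0.0431 0.0166 0.0433] [ -77.9 -166.1  102.7   14.7]
tray [ 0.5599 -0.0037  0.02  ] [0.1098 0.1387 0.1104 0.1388] [-96.3 173.7  83.7  -6.5]
```

```bash
cat >> h.py <<'E'
def down(jaw_deg,flip=0):
    th=np.radians((jaw_deg+90)/2+90*flip); return np.pi*np.array([np.cos(th),np.sin(th),0])
E
python3 - <<'E'
from h import *
for f in (0,1):
    o=down(92,f); print(R.from_rotvec(o).as_matrix()[:,1])
    for p in ((.55,-.262,.17),(.55,-.262,.06)): 
        q=planner.solve_ik(p,o); print(f,q)
    print(planner.solve_ik((.56,-.004,.1),down(83.5,f)),planner.solve_ik((.56,-.004,.1),down(92,f)))
E
```

```text
[-3.48994967e-02  9.99390827e-01 -9.88772875e-18]
0 [-0.38993397  0.61435482  1.19820292  1.49452953 -0.57373683  1.42329313
  2.43511395]
0 [-0.33096469  0.67604068  1.06010456  1.62686547 -0.62181922  1.21421958
  2.46780389]
[-0.57733659  0.35932356  0.66022994  1.71215614 -0.23833508  1.15177647
  1.60708422] [-0.56831824  0.35705371  0.64825252  1.71179451 -0.23320282  1.15106403
  1.75107132]
[ 3.48994967e-02 -9.99390827e-01 -5.66467601e-16]
1 [-0.36889548  0.5844262   1.14583586  1.49380748 -0.53452383  1.40742575
 -0.73513365]
1 [-0.22943364  0.58620715  0.8743444   1.62298808 -0.48088297  1.16161724
 -0.77717146]
[-0.73407099  0.41511094  0.87873999  1.71806046 -0.3437606   1.1714304
 -1.44518019] [-0.71343625  0.40553658  0.848509    1.71732724 -0.32760785  1.16779344
 -1.31044496]
```

Run:
```python
from h import *
env.movep([.51,-.262,.19],down(92,1))
eoat.grab(20)
o=status.get_obs(); im=imaging.camera("wrist"); cv2.imwrite("pics/w1.png",im[:,:,::-1])
np.savez("w1.npz",**{k:o[k] for k in("ee_rot","tcp_pos")})
print(o["time_s"],o["tcp_pos"],o["joints"],o["grip_width"],o["ft_force"])
c=cam("wrist",o)
y=np.radians(2);X=np.array([np.cos(y),np.sin(y)]);Y=np.array([-X[1],X[0]])
print(w2px(c,[[*(np.array([.5499,-.2621])+sx*.022*X+sy*.015*Y),.064] for sx,sy in((-1,-1),(-1,1),(1,1),(1,-1))]).round(1))
```

```text
4.0917 [ 0.50997912 -0.26200345  0.18998587] [-0.42610757  0.47723098  1.17773334  1.56480562 -0.4451681   1.3993784
 -0.74674454] -0.00014422050726892462 [-0.63267339 -0.34512238  0.92434987]
[[270.  164. ]
 [243.8 164. ]
 [243.4 124.5]
 [270.6 124.5]]
```

View pics/w1.png

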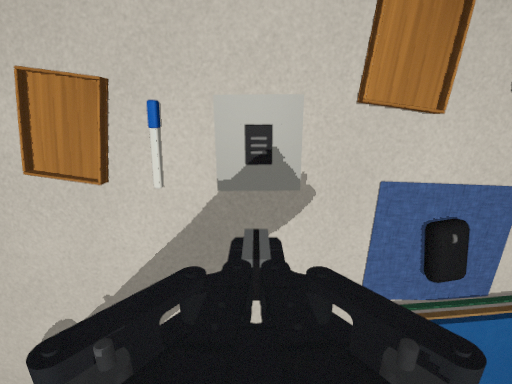

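Run:
```python
from h import *
crop("pics/w1.png",205,85,110,115,6,"pics/c4.png")
```

```text
(no output)
```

View pics/c4.png

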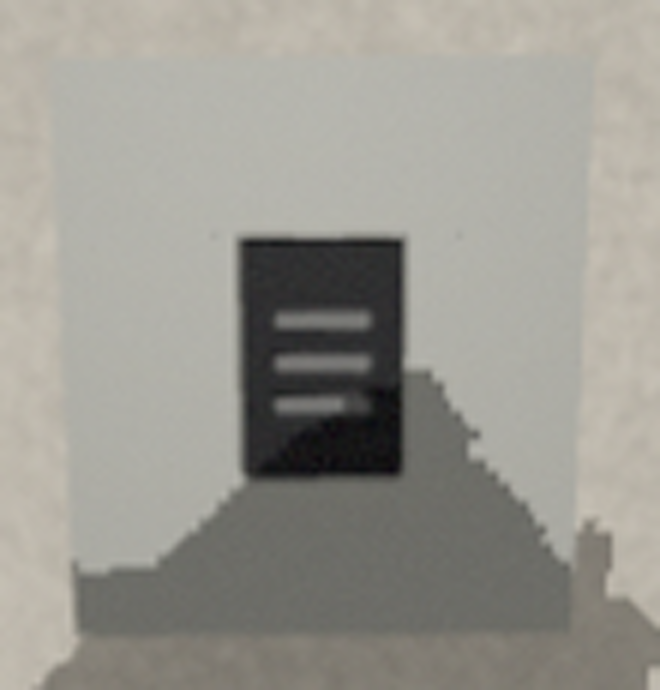

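Run:
```python
from h import *
o=np.load("w1.npz");c=cam("wrist",o)
u=lambda P,f,x,y:(np.array(P,float)+.5)/f-.5+[x,y]
def rep(n,P,z):
    w=px2w(c,P,z); e=np.roll(w,-1,0)-w
    print(n,w.mean(0).round(4),np.linalg.norm(e,axis=1).round(4),np.degrees(np.arctan2(e[:,1],e[:,0])).round(1))
rep("bat",u([(239,239),(405,238),(402,475),(246,475)],6,205,85),.064)
rep("chg",u([(52,58),(593,57),(569,633),(80,633)],6,205,85),.058)
```

```text
bat [ 0.5502 -0.2637  0.064 ] [0.0305 0.044  0.0298 0.0438] [ -87.6 -177.7   92.1    3.2]
chg [ 0.5497 -0.2639  0.058 ] [0.0986 0.1091 0.0982 0.1089] [ -87.8 -177.7   92.1    2.6]
```

Run:
```python
from h import *
O=down(92.3,1); B=[.550,-.263]
env.movep([*B,.09],O)
r=env.line_to([*B,.061],v=.03,stop_force=3)
o=status.get_obs(); z=o["tcp_pos"][2]; print("contact",r,z,o["ft_force"],o["time_s"])
if r and .060<z<.068:
    r=env.line_to([*B,z-.0047],v=.015,stop_force=45)
    env.sleep(.1)
    o=status.get_obs(); print(r,o["tcp_pos"],o["ft_force"])
    env.line_to([*B,.125],v=.12)
    o=status.get_obs(); print(o["time_s"],o["ft_force"])
    cv2.imwrite("pics/s2.png",imaging.camera("side")[:,:,::-1]); cv2.imwrite("pics/w2.png",imaging.camera("wrist")[:,:,::-1])
    crop("pics/s2.png",210,100,160,120,5,"pics/s2c.png")
```

```text
contact False 0.06118946741934091 [1.17734527 0.32812187 0.33118653] 5.7667
```

Run:
```python
from h import *
cv2.imwrite("pics/s2.png",imaging.camera("side")[:,:,::-1]); cv2.imwrite("pics/w2.png",imaging.camera("wrist")[:,:,::-1])
o=status.get_obs();print(o["ft_force"],o["tcp_pos"],o["grip_width"])
crop("pics/s2.png",210,100,160,120,5,"pics/s2c.png")
```

```text
[ 0.34813159 -0.61834514  0.36663562] [ 0.55012037 -0.26312069  0.06124492] 0.00018330060178729508
```

View pics/s2c.png

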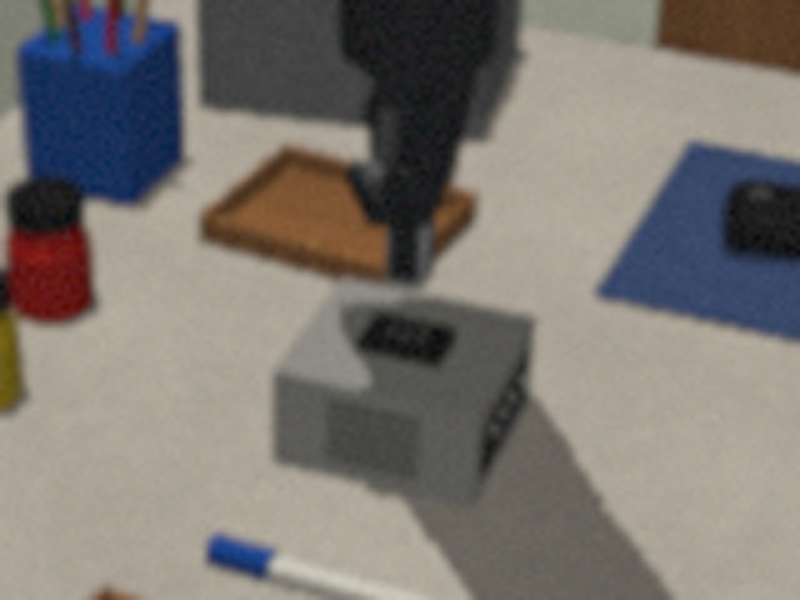

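View pics/w2.png

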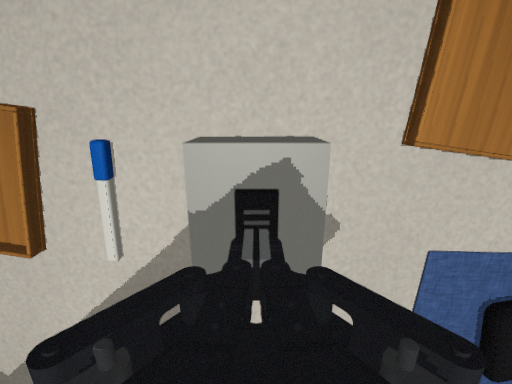

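Run:
```python
from h import *
o=status.get_obs();cw=cam("wrist",o);cs=cam("side")
p=o["tcp_pos"];print("tcp wrist,side",w2px(cw,p),w2px(cs,p))
b=[.55,-.2635,.064]
print("bat",w2px(cw,b),w2px(cs,b))
y=np.radians(2.3);X=np.array([np.cos(y),np.sin(y)]);Y=np.array([-X[1],X[0]])
P=[[*(np.array([.55,-.2635])+sx*.022*X+sy*.015*Y),.064] for sx,sy in((-1,-1),(-1,1),(1,1),(1,-1))]
print(w2px(cw,P),w2px(cs,P))
crop("pics/w2.png",180,130,160,150,5,"pics/w2c.png")
```

```text
tcp wrist,side [[255.49478308 220.26495306]] [[290.84191028 166.66201518]]
bat [[256.02498845 221.93633806]] [[290.97297074 165.70636255]]
[[276.63034754 250.05234545]
 [235.31346688 250.00414407]
 [233.94522747 191.76857828]
 [278.21290875 191.82675265]] [[300.85993299 164.52322758]
 [297.1675911  170.38294195]
 [281.00098242 166.90238915]
 [284.99320078 161.19568002]]
```

View pics/w2c.png

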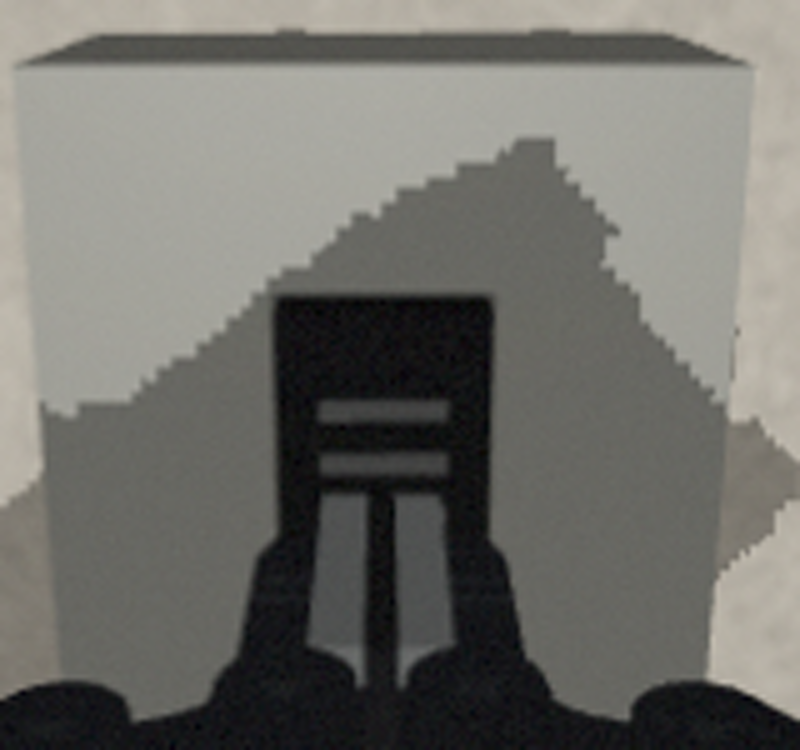

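Run:
```python
from h import *
o=status.get_obs();cw=cam("wrist",o);cs=cam("side")
p=o["tcp_pos"]
for d in (0,.01,.015,.02,.025,.03,.04):
  for dx in (0,.011): 
    q=p+[dx,0,d];print(d,dx,w2px(cw,q).round(1),w2px(cs,q).round(1))
```

```text
0 0 [[255.5 220.3]] [[290.8 166.7]]
0 0.011 [[256.1 205.6]] [[286.9 165.7]]
0.01 0 [[255.5 225.9]] [[291.  163.4]]
0.01 0.011 [[256.2 210.6]] [[287.  162.5]]
0.015 0 [[255.5 228.9]] [[291.  161.8]]
0.015 0.011 [[256.2 213.3]] [[287.1 160.8]]
0.02 0 [[255.5 232.1]] [[291.1 160.1]]
0.02 0.011 [[256.2 216.1]] [[287.1 159.2]]
0.025 0 [[255.5 235.5]] [[291.2 158.4]]
0.025 0.011 [[256.2 219.1]] [[287.2 157.5]]
0.03 0 [[255.5 239.1]] [[291.2 156.8]]
0.03 0.011 [[256.2 222.2]] [[287.2 155.9]]
0.04 0 [[255.4 247. ]] [[291.3 153.4]]
0.04 0.011 [[256.3 229.2]] [[287.3 152.5]]
```

Run:
```python
from h import *
B=[.550,-.263]
r=env.line_to([*B,.025],v=.02,stop_force=3)
o=status.get_obs(); z=o["tcp_pos"][2]; print("contact",r,z,o["ft_force"],o["time_s"])
cv2.imwrite("pics/s3.png",imaging.camera("side")[:,:,::-1]); cv2.imwrite("pics/w3.png",imaging.camera("wrist")[:,:,::-1])
crop("pics/s3.png",210,100,160,120,5,"pics/s3c.png")
```

```text
contact True 0.029593735496411 [-0.07118203  0.27776612  3.70881762] 7.2583
```

View pics/s3c.png

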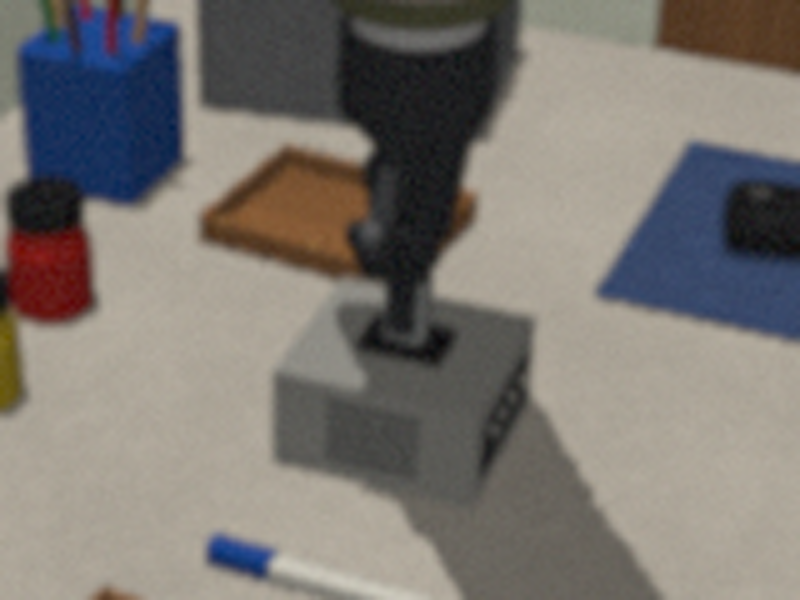

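View pics/w3.png

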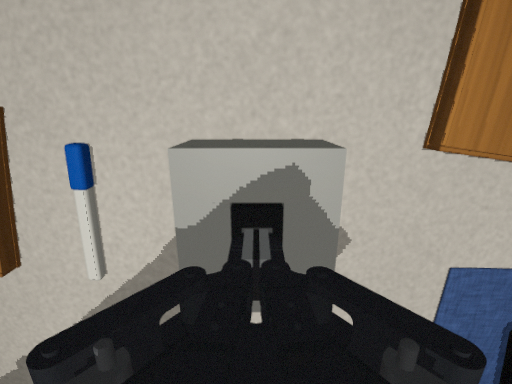

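Run:
```python
from h import *
B=[.550,-.263]
for d in (.0255,.0248):
    r=env.line_to([*B,d],v=.012,stop_force=22); env.sleep(.05)
    o=status.get_obs(); print(r,o["tcp_pos"],o["ft_force"])
    if r: break
env.line_to([*B,.09],v=.1); env.sleep(.2)
o=status.get_obs(); print(o["time_s"],o["ft_force"])
cv2.imwrite("pics/s4.png",imaging.camera("side")[:,:,::-1]); cv2.imwrite("pics/w4.png",imaging.camera("wrist")[:,:,::-1])
crop("pics/s4.png",210,100,160,120,5,"pics/s4c.png")
```

```text
False [ 0.55002783 -0.26304083  0.02586788] [-1.63349557  0.97148539  6.66972362]
False [ 0.55003413 -0.26303097  0.02519407] [-1.22110705  1.87342779  6.42440213]
9.1667 [-0.19043921 -0.08601606  0.69122212]
```

View pics/s4c.png

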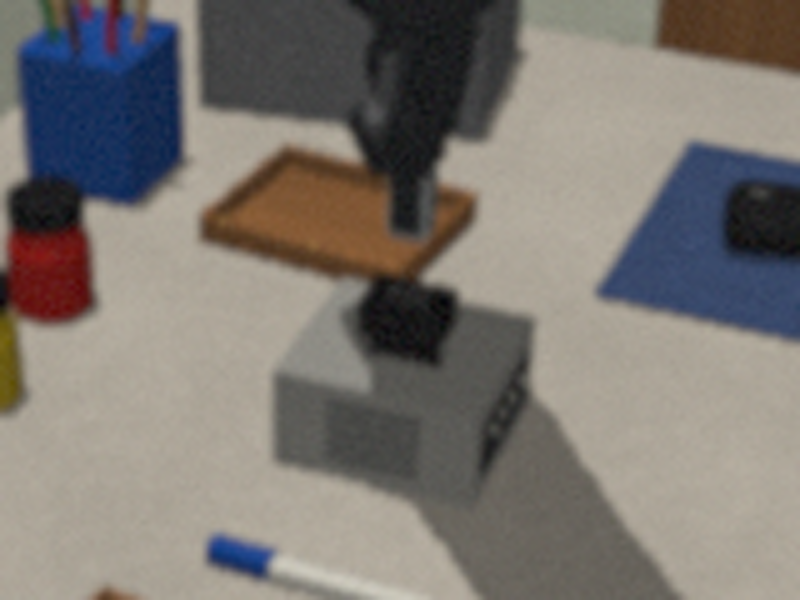

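View pics/w4.png

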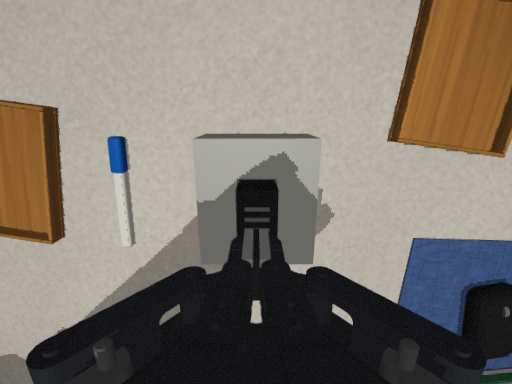

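Run:
```python
from h import *
B=[.550,-.2633]
eoat.release()
r=env.line_to([*B,.0265],v=.06,stop_force=6)
o=status.get_obs(); print(r,o["tcp_pos"],o["ft_force"],o["grip_width"],o["time_s"])
if not r:
    eoat.grab(40); env.sleep(.1)
    o=status.get_obs(); print(o["tcp_pos"],o["ft_force"],o["grip_width"],o["time_s"])
    cv2.imwrite("pics/s5.png",imaging.camera("side")[:,:,::-1]); cv2.imwrite("pics/w5.png",imaging.camera("wrist")[:,:,::-1])
    crop("pics/s5.png",210,100,160,120,5,"pics/s5c.png")
```

```text
False [ 0.55025847 -0.26351801  0.02694763] [ 0.10629256  0.22061755 -0.22399018] 0.08535602127492369 11.2583
[ 0.55007731 -0.26330535  0.02666611] [0.34479049 0.22997112 2.457567  ] 0.02921752075700274 11.9083
```

View pics/s5c.png

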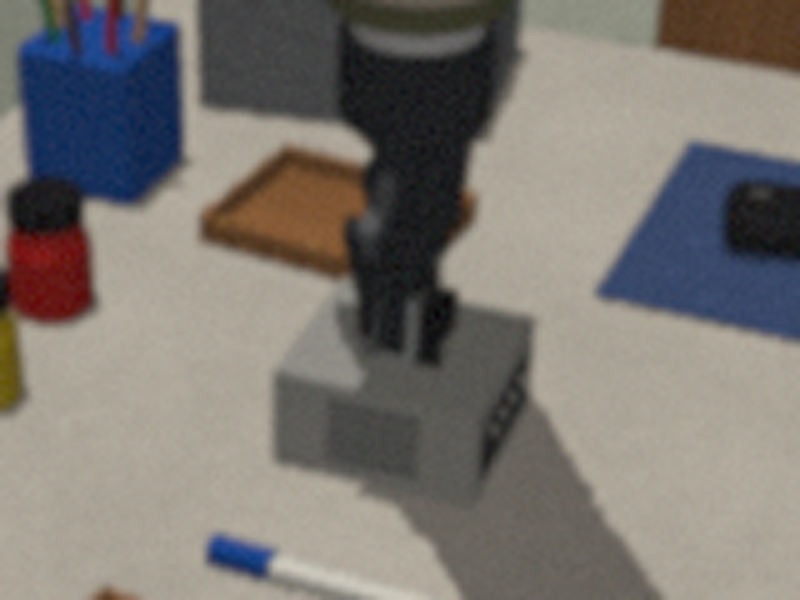

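View pics/w5.png

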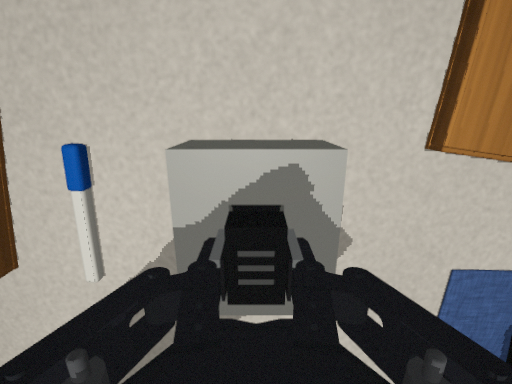

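Run:
```python
from h import *
B=[.550,-.2633]
env.line_to([*B,.05],v=.05)
env.line_to([*B,.10],v=.1)
o=status.get_obs(); print(o["tcp_pos"],o["ft_force"],o["grip_width"],o["time_s"])
O=down(83.6,1)
print(planner.solve_ik([.56,-.0045,.10],O),planner.solve_ik([.56,-.0045,-.01],O))
cv2.imwrite("pics/s6.png",imaging.camera("side")[:,:,::-1])
crop("pics/s6.png",210,60,160,120,5,"pics/s6c.png")
```

```text
[ 0.54998142 -0.26299031  0.09978317] [-0.65399157  0.13845004 -1.65738666] 0.0289904385980674 13.275
[-0.90521118  0.55152694  1.17076251  1.72355809 -0.53693494  1.23311932
 -1.28299781] [-0.81149647  0.67397974  1.03476164  1.82032242 -0.66916045  1.04508955
 -1.19543507]
```

View pics/s6c.png

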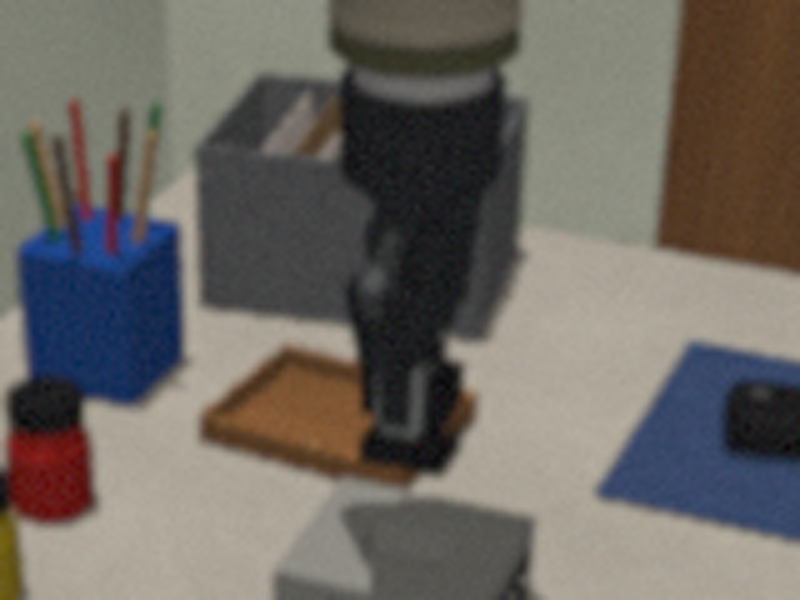

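Run:
```python
from h import *
O=down(83.6,1); T=[.56,-.0045]
env.line_to([*T,.10],ori=O,v=.15)
env.line_to([*T,.015],v=.08)
r=env.line_to([*T,-.013],v=.012,stop_force=3)
o=status.get_obs(); print(r,o["tcp_pos"],o["ft_force"],o["grip_width"],o["time_s"])
cv2.imwrite("pics/s7.png",imaging.camera("side")[:,:,::-1]); cv2.imwrite("pics/t7.png",imaging.camera("top")[:,:,::-1])
crop("pics/s7.png",170,160,150,120,5,"pics/s7c.png")
```

```text
True [ 0.56005602 -0.00448644 -0.00724673] [-0.62531491  0.15883309  5.43688407] 0.02895971237610645 18.0667
```

View pics/s7c.png

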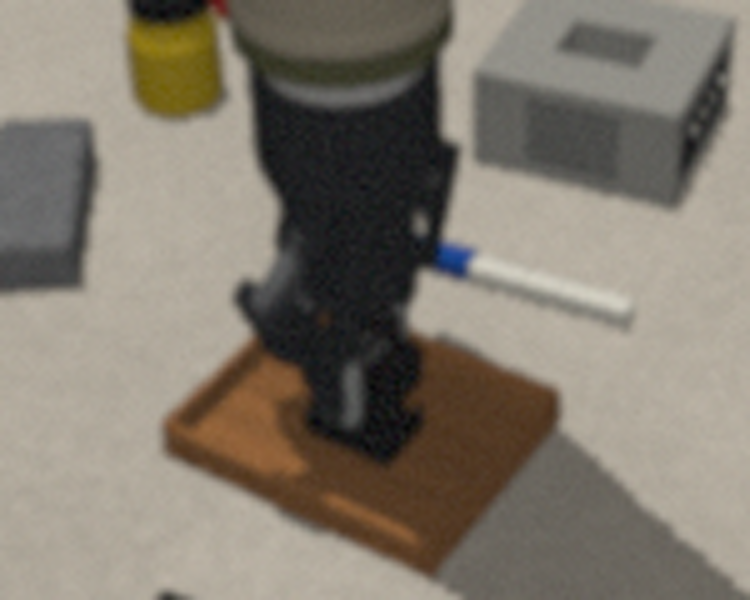

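Contact at z −0.0072, exactly the predicted floor height (−0.0073), with the battery centred in the tray and its bay empty. Release and retreat.

Run:
```python
from h import *
T=[.56,-.0045]
eoat.release()
env.line_to([*T,.02],v=.04); env.line_to([*T,.12],v=.15)
env.line_to([.47,-.0045,.16],v=.2)
o=status.get_obs(); print(o["tcp_pos"],o["ft_force"],o["grip_width"],o["time_s"])
cs,ct=cam("side"),cam("top")
cv2.imwrite("pics/s8.png",imaging.camera("side")[:,:,::-1]); cv2.imwrite("pics/t8.png",imaging.camera("top")[:,:,::-1]); cv2.imwrite("pics/w8.png",imaging.camera("wrist")[:,:,::-1])
crop("pics/s8.png",170,150,150,200,4,"pics/s8c.png")
crop("pics/s8.png",160,280,120,100,5,"pics/s8d.png")
```

```text
[ 0.47002653 -0.00374642  0.15966292] [-0.24017159  0.0337354   0.44329248] 0.08529787640917134 21.2167
```

View pics/s8.png

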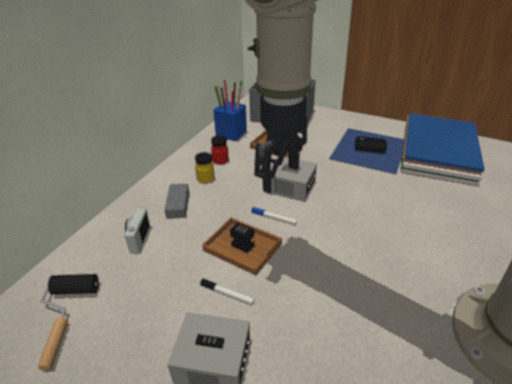

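View pics/t8.png

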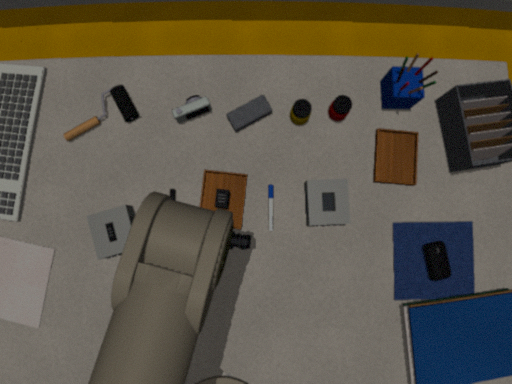

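View pics/w8.png

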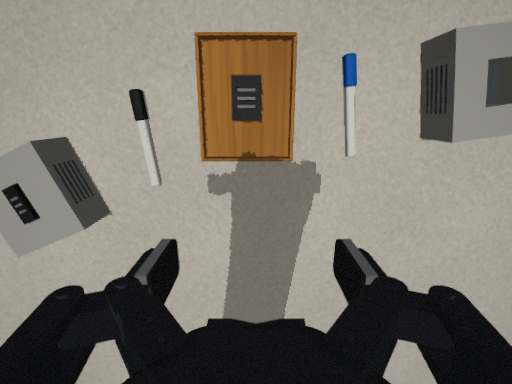

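The battery stands upright at the centre of the tray: wrist image near (247,98), top image near (222,199). The slim battery is still seated at top image (111,232), its start position. The gripper is clear of everything.

Run:
```python
from h import *
env.sleep(.3); ticket.close_job(); print(status.get_obs()["time_s"])
```

```text
the job is handed in; nothing more can be done
the job is handed in; nothing more can be done
```

The thick battery is out of its charger and standing upright, released, in the nearer wooden tray. I handed the job in at about 21.5 s of the 48 s allowed.

- **Press and release:** I pressed the battery with the shut fingers about 4.4 mm past first contact, at about 6.5 N. The latch let go, and the pictures show it sprung up.
- **Lift and placing:** I gripped it across its 30 mm side, drew it straight up and lowered it until contact. Contact came at the height predicted for the tray floor, and only then did I let go.
- **Last checks:** The final pictures show the battery near the middle of the tray. The slim battery still appears latched at the pixel position where it started, though I judged that by eye. The arm is clear of everything.
- **One disagreement:** The real fingertips sit about 34 mm behind the TCP that the robot reports. I found this when the first descent met nothing where the battery's top should have been. I measured the offset by touching the battery, and used it for the grasp and the placing.

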